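# Turn a drained slide holder face up with a lifter

### The arm

A 6-joint arm with a two-finger parallel gripper is mounted at the origin on a cart in front of the work surface, level with it; the furniture and walls round the work are solid. World frame = base frame: x ahead of the robot, y to its left, z up, the work surface at z = 0. Lengths are in mm, angles in rad, forces in N, time in s.
With the tool pointing down it reaches from about 225 to 725 mm from the base axis. Payload 3.1 kg.
Tool frame: the origin (TCP) lies between the finger pads; the fingertips stand 25 mm ahead of it and the grasp point (between the pads) lies 6 mm ahead of it (arm.finger_overhang is the distance from the TCP to the fingertips, in mm); z points along the fingers, y is the direction in which the jaws open and shut (so a half turn about z gives the same grasp; the last joint's range is limited). The gripper opens to 85 mm and grips with 20 to 120 N. Pads are 22 mm wide; open, the fingers measure 114 mm over their backs; the gripper's body (76 mm by 85 mm) begins 54 mm behind the grasp point. The pads swing forward as they close: fully open they stand 13 mm farther back than shut.
Start: joints at [-1.362, 0.048, 0.099, 1.622, 0, 1.443], TCP at [173.481, -495.502, 256.312] pointing down, gripper open.
Joint ranges: [-2.91, 2.91], [-0.99, 1.94], [-1.21, 1.42], [-2.12, 2.29], [-1.49, 1.47], [-3.14, 3.14]. Speed limits (rad/s): [2.79, 2.79, 3.14, 3.14, 3.14, 3.14].

### API

Orientations are given as a unit quaternion [w, x, y, z].
In Python, from cell import arm gives the robot as it stands.
- The arm moves only by the shell command python3 -m jog 'ROWS' [OPENING] [FORCE]. ROWS is JSON, a list of rows, each a list of 2 entries, a list of its own where there are three numbers: the shift along the world's x, y, z in cm, then the turn about the world's z in degrees. In form: [[[tx, ty, tz], roll], ...]. A call has 1 to 8 rows; each row shifts and turns the commanded pose from where the row before left it; what a row does not reach is not made up. A row lasts 1/12 s, in which the tool goes at most 41.7 mm and 7.16 degrees, less where a joint would pass 70% of its speed; a pose out of reach is approached as far as the arm can. A call is refused whole if a number of a shift passes 4.17 or a number of a turn 7.16, either way. A call with a gripper value outside its range is refused whole. OPENING is the closure in counts, from 0 (fully open) to 255 (shut), set as the call begins (- or left out, the last holds). The fingers move at their own pace and stop on an object; FORCE is the grip in N (left out, the last holds). Time passes only in rows, so rows that do not move let the fingers close. It gives the time, the measured TCP pose, the force and the opening at its end, in the units of the state.
- arm.get_state(): the state, without advancing time (a new reading comes with each control period).
- arm.get_image(name): name is "scene" or "top" or "wrist"; returns the picture (420x560x3 uint8, red, green, blue); there is no depth.
- arm.camera_model(name): a dict with "fovy" (degrees; the focal length in pixels is half the picture's height over the tangent of half this angle, whatever the lens; pixels are square), "cx", "cy" (the principal point, pixels), "eye" and "rotation" of the camera in the world. Camera axes: x right, y down, z forward; pixel columns grow to the right and rows downward; lengths in mm; the calibration is good to about 2 mm. A picture is of the moment at which its call begins: read the wrist's pose just before it. camera_model takes no time and is no camera call; for the wrist camera it gives the pose at the moment of the call.
- arm.sign_off(): hands the job in, once; it reports no verdict.
The state is a dict: "clock": time; "joints": joint angles; "joint_velocities": joint speeds; "joint_torque": joint torques, N m; "tcp_pos": TCP position; "tool_rot": TCP orientation; "wrist_force": force on the tool from outside, world axes, zero at the start; "wrist_torque": the same for the moment, N m; "grip_width": finger opening in mm.
Only numpy, scipy, OpenCV 4.12 (cv2) and the standard library are available. Lean on these libraries where they do the work, as an engineer would, in place of code of your own. Each camera call takes 0.05 s, during which the arm holds its last target.

### The job

The clean slide holder was left face down on the bench to drain. Draw the lifter out of its drying stand by the blade, lay it flat on the bench and let go, then take it by its handle, slide the blade through the notch in the slide holder's end wall and with it tip the holder up and over its far end, so that it lies flat with its pockets facing up, close to where it was. Never touch the slide holder with the gripper; finally lay the lifter down flat on the bench clear of it, and leave the things round about alone.

Things in the scene. Friction and masses are not known exactly. Their poses are not given: they have to be found in the camera images.
- slide_holder: Steel slide holder 60 (x) x 64 (y) x 8 mm (z), 130 g: 3 mm plate, walls 5 mm high and 4 mm thick round the open face, and a rib along x through the middle (4 mm thick) parting two pockets. Origin: centre of the open face's rim plane; z points out of the plain back. It starts face down on the bench (origin at height 0, z up); turned over, z points down and the origin is 8 mm above the bench.
- holder_notch (a point): Middle of the notch in the slide holder's end wall at y = +32 mm, on the rim plane. The notch is 34 mm wide and 5 mm high (the full wall), so the face-down holder has an opening 5 mm high over the bench here. It looks to the robot's left (world +y) within 20 degrees. A blade can go in 30 mm, to the rib; pushed farther, or pushed at the wall, the holder just slides along.
- holder_far_edge (a point): Middle of the rim of the plain end wall (y = -32 mm): the edge over which the holder is to be tipped. While a blade tip 25 mm inside the notch lifts the plate and follows its arc about this edge, friction on the bench keeps the edge in place; tipped past about 80 degrees the holder falls over by itself.
- lifter: Lifter, 90 g: flat steel blade 180 mm long (y), 24 wide, 2 thick, tip at y = -130 mm, tail at +50 mm, with a grey bow handle on its rear part. Origin: underside of the blade below the handle's middle; z points to the handle's side. It starts handle down in its stand, blade sticking out: the tip points up at 50 degrees above level and leans to about world -y. Brought level with z up, the tip points to about world -y.
- lifter_grip (a point): Middle of the lifter's handle bar, 33 mm above the blade's underside over the origin. The bar is 96 mm long (y), 14 mm wide (x), 14 mm high (z), on posts at y = -42 and +42 mm, with 24 mm free under it. In front of the handle the blade is bare for 80 mm and can be pinched across its 24 mm width.
- lifter_tip (a point): Middle of the lifter blade's front end, half way through its 2 mm thickness; 130 mm ahead of the lifter's origin.
- lifter_stand: White sloping stand fixed at the bench's left, foot 74 x 140 mm, 130 mm high; origin at bench height under the lifter's origin, x across, y level, away from the lean (about world +y within 15 degrees). Its pocket, 30 x 45 mm and 100 mm deep along the slope (50 degrees above level), closed all round, swallows the handle: draw the lifter out tip first along its blade, 105 mm or more.
- septa_jar: Bystander: white jar with a blue lid, 53 mm wide, 50 mm high; origin at the centre of its underside.
- liner_pot: Bystander: white jar with a white lid, 49 mm wide, 46 mm high; origin at the centre of its underside.
- label_tape: Bystander: roll of white tape lying flat, 58 mm wide, 19 mm high; origin near the centre of its underside.
- spanner_c: Bystander: small open-ended spanner lying flat, 128 mm long; origin at its middle.

How it is judged:
By the outcome, as a careful person would: the job done as asked, in the order asked, and still so for the second after the job is handed in, with the robot touching nothing.
It also fails if it takes over 54 s, if anything falls off the work surface, if the arm or the gripper's body presses on something with over 40 N, if the wrist force passes 120 N, or if a joint passes its speed limit or range.

## Working session

There is one attempt and no reset: what is moved stays moved. The work goes in short steps, Python scripts to look and compute and a shell command to move; the robot and the scene stay as the last step left them, time stands still between calls to the robot, and variables do not carry over. Pictures are saved under pics/ and viewed, and the job is handed in when it is done.

```bash
ls -la; mkdir -p pics
cat > h.py <<'E'
import numpy as np, cv2, json
from cell import arm
def snap(n,f):
    cm=arm.camera_model(n); im=np.array(arm.get_image(n))
    cv2.imwrite(f'pics/{f}.png',im[:,:,::-1]); 
    json.dump({k:np.array(v).tolist() for k,v in cm.items()},open(f'pics/{f}.json','w'))
    return im,cm
def load(f):
    return cv2.imread(f'pics/{f}.png'), {k:np.array(v) for k,v in json.load(open(f'pics/{f}.json')).items()}
def ray(cm,u,v):
    f=210/np.tan(np.radians(cm['fovy'])/2)
    d=np.array([(u-cm['cx'])/f,(v-cm['cy'])/f,1.]); d=np.array(cm['rotation'])@d
    return np.array(cm['eye']),d/np.linalg.norm(d)
def onz(cm,u,v,z=0):
    e,d=ray(cm,u,v); return e+d*(z-e[2])/d[2]
def proj(cm,p):
    f=210/np.tan(np.radians(cm['fovy'])/2)
    c=np.array(cm['rotation']).T@(np.array(p,float)-np.array(cm['eye'])); return c[:2]/c[2]*f+[cm['cx'],cm['cy']]
def tri(cms,uvs):
    A=np.zeros((3,3));b=np.zeros(3);R=[]
    for c,(u,v) in zip(cms,uvs):
        e,d=ray(c,u,v);P=np.eye(3)-np.outer(d,d);A+=P;b+=P@e
    x=np.linalg.solve(A,b)
    res=[np.linalg.norm((np.eye(3)-np.outer(d,d))@(x-e)) for e,d in [ray(c,*uv) for c,uv in zip(cms,uvs)]]
    return x,res
E
python3 - <<'E'
from h import *
np.set_printoptions(precision=2,suppress=True)
for n in('scene','top','wrist'):
    im,cm=snap(n,n+'0'); print(n,cm)
print(arm.get_state())
E
```

```text
total 12
drwxr-xr-x  3 agent agent 4096 Dec  6 17:13 .
drwxr-xr-x 23 root  root  4096 Dec  6 17:13 ..
drwxr-xr-x  2 agent agent 4096 Dec  6 17:13 pics
scene {'fovy': 42.70106867289099, 'cx': 283.2685944584363, 'cy': 217.00198675620052, 'eye': array([   34.9 , -1510.03,   861.41]), 'rotation': array([-0.53,  0.84, -0.12,  0.08])}
top {'fovy': 50.553371617600554, 'cx': 276.0177249579045, 'cy': 205.74491271209075, 'eye': array([ 234.81,  -23.81, 1803.18]), 'rotation': array([ 0.05, -0.7 ,  0.71, -0.05])}
wrist {'fovy': 69.73451200953178, 'cx': 282.52497691770395, 'cy': 208.26411362852116, 'eye': array([ 253.61, -467.94,  373.89]), 'rotation': array([ 0.13,  0.8 , -0.57, -0.1 ])}
{'clock': 0.15, 'joints': array([-1.36,  0.05,  0.1 ,  1.62,  0.  ,  1.44]), 'joint_velocities': array([ 0., -0.,  0.,  0.,  0.,  0.]), 'joint_torque': array([  0.  , -33.93,  32.04,   0.02,  -0.  ,  -0.  ]), 'tcp_pos': array([ 173.4 , -495.09,  255.37]), 'tool_rot': array([-0.  ,  0.99,  0.17, -0.  ]), 'wrist_force': array([-0.01,  0.63,  0.02]), 'wrist_torque': array([-0.01,  0.04, -0.04]), 'grip_width': 85.6517153481836}
```

```bash
python3 - <<'E'
s=open('h.py').read()
s=s.replace("from cell import arm\n","from cell import arm\nfrom scipy.spatial.transform import Rotation as Ro\ndef RM(cm):\n    q=np.array(cm['rotation']); return Ro.from_quat([q[1],q[2],q[3],q[0]]).as_matrix()\n")
s=s.replace("np.array(cm['rotation'])@d","RM(cm)@d").replace("np.array(cm['rotation']).T","RM(cm).T")
open('h.py','w').write(s)
E
python3 -c "
from h import *
for f in('scene0','top0','wrist0'):
    _,cm=load(f); print(f,RM(cm)[:,2].round(2), proj(cm,[173,-495,230]).round(0))"
```

```text
scene0 [ 0.26  0.86 -0.43] [213. 276.]
top0 [ 0.14  0.01 -0.99] [416. 285.]
wrist0 [-0.31 -0.11 -0.95] [281. 270.]
```

View pics/scene0.png

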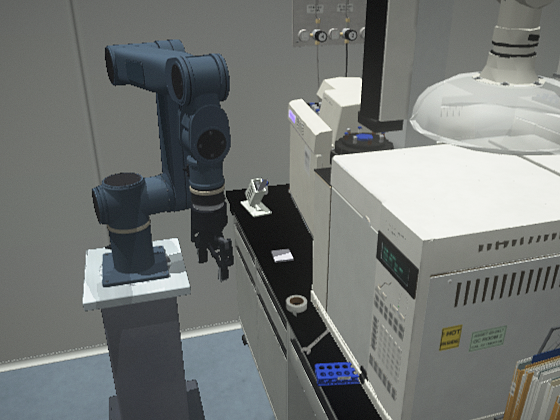

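View pics/top0.png

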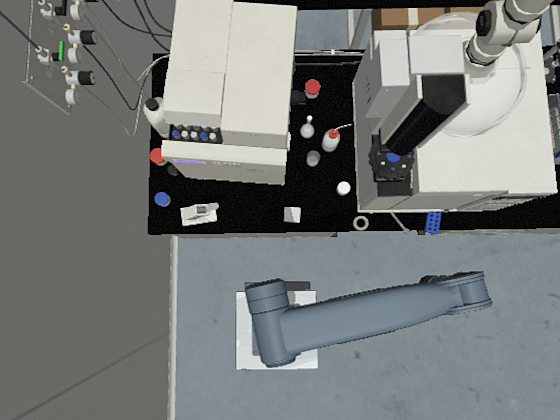

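View pics/wrist0.png

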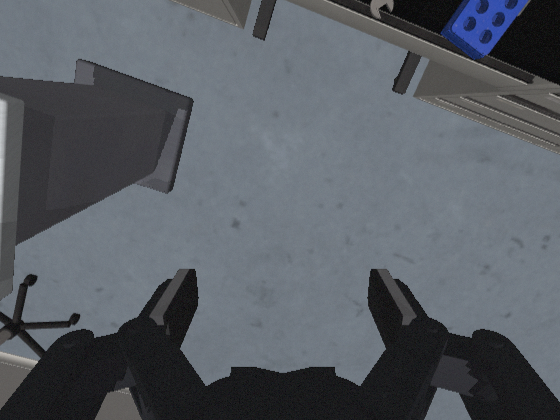

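Run:
```python
from h import *
t,c=load('top0'); cv2.imwrite('pics/t_z.png',cv2.resize(t[180:240,145:305],None,fx=5,fy=5,interpolation=cv2.INTER_CUBIC))
s,c2=load('scene0'); cv2.imwrite('pics/s_z.png',cv2.resize(s[170:270,225:325],None,fx=6,fy=6,interpolation=cv2.INTER_CUBIC))
for u,v in [(180,217),(199,213),(292,214),(343,188),(361,223),(162,199),(173,236),(277,328)]: print(u,v,onz(c,u,v).round(0))
for u,v in [(257,212),(282,256),(297,303)]: print('s',u,v,onz(c2,u,v).round(0))
```

```text
180 217 [455. 382.   0.]
199 213 [470. 304.   0.]
292 214 [459. -76.   0.]
343 188 [ 563. -288.    0.]
361 223 [ 417. -356.    0.]
162 199 [531. 457.   0.]
173 236 [378. 409.   0.]
277 328 [ 8. -7.  0.]
s 257 212 [461. 277.   0.]
s 282 256 [457. -69.   0.]
s 297 303 [ 423. -332.    0.]
```

View pics/t_z.png

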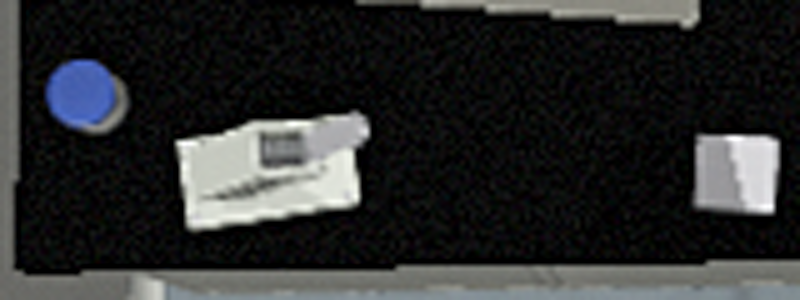

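View pics/s_z.png

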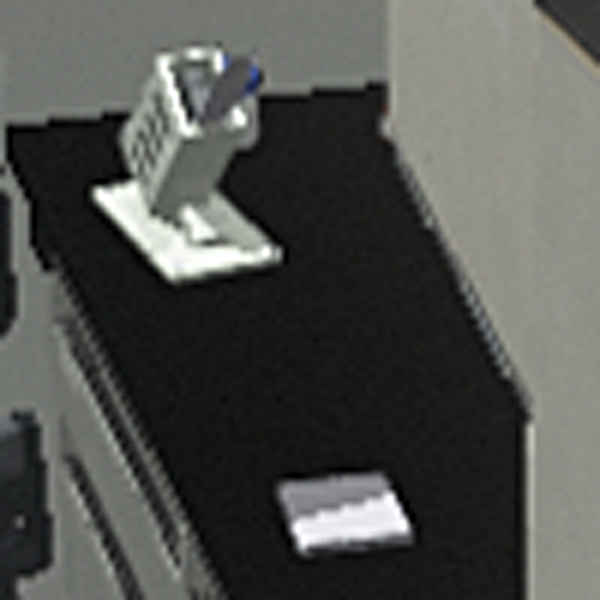

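```bash
python3 -m jog '[[[1,2.4,0.3],7.1],[[1,2.4,0.3],7.1],[[1,2.4,0.3],7.1],[[1,2.4,0.3],7.1],[[1,2.4,0.3],7.1],[[1,2.4,0.3],7.1],[[1,2.4,0.3],7.1],[[1,2.4,0.3],7.1]]'; python3 -c "
from h import *
print(arm.get_state()['joints'].round(2),arm.get_state()['tool_rot'].round(3))"
```

```text
clock: 0.82
tcp_pos: [253.6, -302.2, 280.1]
tool_rot: [-0.0, 0.786, 0.619, 0.0]
wrist_force: [-0.1, -0.1, 0.4]
grip_width: 85.2
[-1.04 -0.28 -0.15  1.7   0.    0.76] [-0.     0.786  0.619  0.   ]
```

```bash
R='x'; python3 -m jog '[[[0.8,2.2,0.3],7.1],[[0.8,2.2,0.3],7.1],[[0.8,2.2,0.3],7.1],[[0.8,2.2,0.3],7.1],[[0.8,2.2,0.3],7.1],[[0.8,2.2,0.3],7.1],[[0.8,2.2,0.3],7.1],[[0.8,2.2,0.3],7.1]]' && python3 -m jog '[[[0.8,2.2,0.3],7.1],[[0.8,2.2,0.3],7.1],[[0.8,2.2,0.3],7.1],[[0.8,2.2,0.3],7.1],[[0.8,2.2,0.3],7.1],[[0.8,2.2,0.3],7.1],[[0.8,2.2,0.3],7.1],[[0.8,2.2,0.3],7.1]]' && python3 -m jog '[[[0.5,1.2,0.3],7.1],[[0.5,1.2,0.3],7.1],[[0.5,1.2,0.3],7.1],[[0.5,1.2,0.3],7.1],[[0.5,1.2,0.3],7.1],[[0.5,1.2,0.3],7.1],[[0.5,1.2,0.3],7.1],[[0.5,1.2,0.3],7.1]]'
python3 -c "
from h import *
print(arm.get_state()['joints'].round(2),arm.get_state()['tool_rot'].round(3))
snap('wrist','w1')"
```

```text
clock: 1.48
tcp_pos: [317.5, -126.3, 304.2]
tool_rot: [-0.0, 0.397, 0.918, 0.0]
wrist_force: [1.0, -0.9, 0.5]
grip_width: 85.9
clock: 2.15
tcp_pos: [381.6, 49.7, 328.2]
tool_rot: [-0.0, -0.088, 0.996, -0.0]
wrist_force: [0.2, 0.4, -0.1]
grip_width: 85.4
clock: 2.82
tcp_pos: [421.5, 145.1, 352.1]
tool_rot: [-0.0, -0.551, 0.835, 0.0]
wrist_force: [-0.3, 0.7, -0.7]
grip_width: 85.5
[ 0.18 -0.11  0.14  1.82  0.   -0.99] [-0.    -0.551  0.835  0.   ]
```

View pics/w1.png

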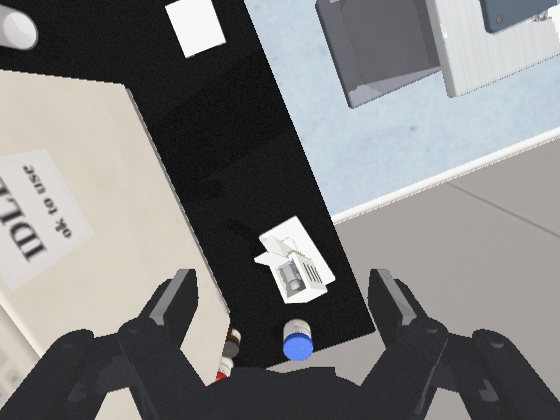

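Run:
```python
from h import *
t,c=load('w1'); cv2.imwrite('pics/w1z.png',cv2.resize(t[205:315,240:350],None,fx=5.4,fy=5.4,interpolation=cv2.INTER_CUBIC))
cv2.imwrite('pics/w1h.png',cv2.resize(t[0:70,150:240],None,fx=7,fy=7,interpolation=cv2.INTER_CUBIC))
```

```text
(no output)
```

View pics/w1z.png

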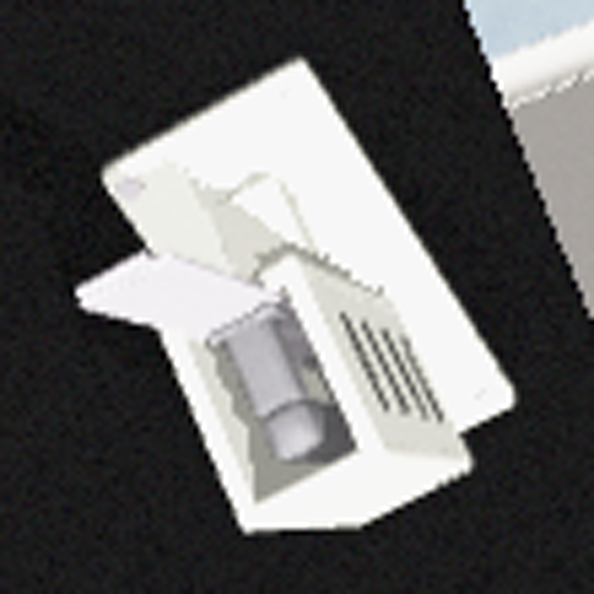

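View pics/w1h.png

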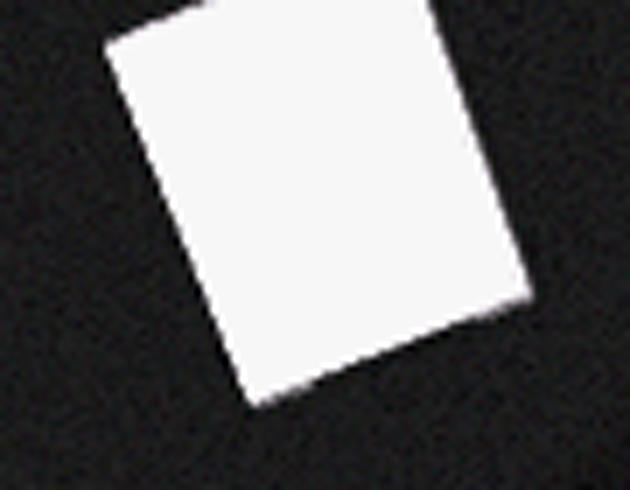

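Run:
```python
from h import *
np.set_printoptions(precision=1,suppress=True)
_,c=load('w1');_,t=load('top0');_,s=load('scene0')
Z=lambda u,v:(u/5.4+240,v/5.4+205)
A,B,C=[np.array(onz(c,*Z(*p),6)) for p in((103,178),(303,58),(512,408))]
print(A,B,C,'short',np.linalg.norm(A-B),'long',np.linalg.norm(C-B),'yaw of short',np.degrees(np.arctan2(*(A-B)[1::-1])),'yaw long',np.degrees(np.arctan2(*(C-B)[1::-1])))
tip=Z(114,272)
T=(366/5+145,127/5+180)
print(tri([c,t],[tip,T]))
for z in(120,140,160,180):
    a,b=onz(c,*Z(78,292),z),onz(c,*Z(150,253),z); print(z,a,b,np.linalg.norm(a-b),'top proj',proj(t,(a+b)/2)-T, (proj(s,(a+b)/2)-[225,170])*6, np.degrees(np.arctan2(*(a-b)[1::-1])))
H=lambda u,v:(u/7+150,v/7)
P=[onz(c,*H(*p),8) for p in((104,45),(252,408),(532,297),(430,0))]
print(np.array(P)); d=P[1]-P[2];e=P[1]-P[0]
print(np.linalg.norm(d),np.linalg.norm(e),np.degrees(np.arctan2(d[1],d[0])),np.degrees(np.arctan2(e[1],e[0])),np.degrees(np.arctan2(*(P[2]-P[3])[1::-1])),'centre',(P[0]+P[2])/2)
```

```text
[509.4 248.7   6. ] [436.6 236.1   6. ] [419.9 377.4   6. ] short 73.89345780196807 long 142.22817143442074 yaw of short 9.79145919028342 yaw long 96.73162637490951
(array([473.1, 201.8, 175.3]), [np.float64(1.1762484935101498), np.float64(1.1762484935100412)])
120 [497.9 229.2 120. ] [477.6 226.4 120. ] 20.54276628236624 top proj [-4.9 -1.3] [250.5  99.6] 7.775769708932902
140 [491.7 219.9 140. ] [472.5 217.3 140. ] 19.371414943654123 top proj [-3.2 -0.6] [244.8  75.2] 7.775769708932867
160 [485.4 210.6 160. ] [467.4 208.1 160. ] 18.200063604942006 top proj [-1.6  0. ] [239.   50.4] 7.7757697089328275
180 [479.2 201.3 180. ] [462.3 199.  180. ] 17.02871226622989 top proj [0.1 0.7] [233.1  25.1] 7.775769708932876
[[ 483.8 -105.4    8. ]
 [ 488.4  -40.2    8. ]
 [ 428.7  -36.     8. ]
 [ 424.   -87.7    8. ]]
59.907525431263416 65.29853641684443 -4.098552323412113 85.98767919323778 84.87446708257822 centre [456.3 -70.7   8. ]
```

```bash
python3 -m jog '[[[1,1.4,-1.8],6.3],[[1,1.4,-1.8],6.3],[[1,1.4,-1.8],6.3],[[1,1.4,-1.8],6.3],[[1,1.4,-1.8],6.3],[[0,0,0],0]]'
python3 -c "
from h import *
snap('wrist','w2');print(arm.get_state()['joints'].round(2))"
```

```text
clock: 3.37
tcp_pos: [470.6, 215.4, 256.8]
tool_rot: [0.003, 0.755, -0.655, -0.002]
wrist_force: [-0.4, -0.2, -0.5]
grip_width: 85.3
[ 0.3   0.03  0.09  1.63 -0.   -1.41]
```

View pics/w2.png

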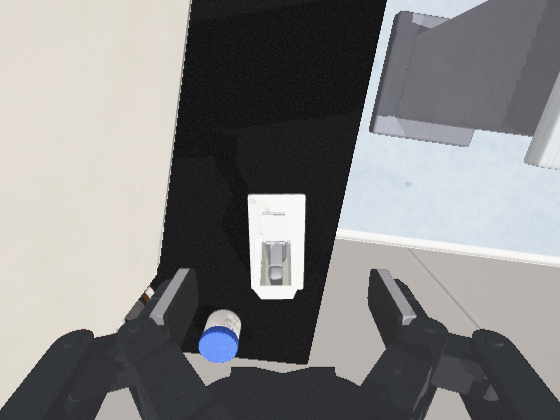

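Run:
```python
from h import *
t,c=load('w2'); cv2.imwrite('pics/w2z.png',cv2.resize(t[188:303,240:315],None,fx=5,fy=5,interpolation=cv2.INTER_CUBIC))
```

```text
(no output)
```

View pics/w2z.png

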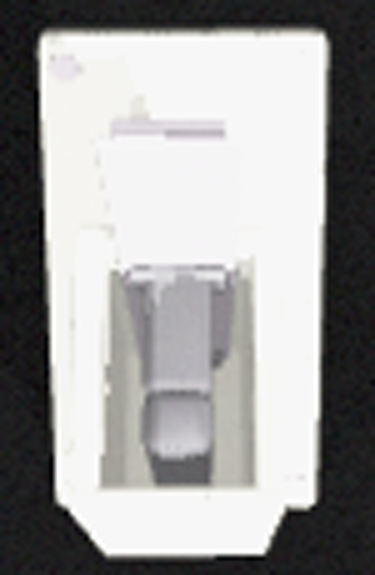

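Run:
```python
from h import *
np.set_printoptions(precision=1,suppress=True)
_,c=load('w1');_,t=load('top0');_,s=load('scene0');_,d=load('w2')
Z=lambda u,v:(u/5.4+240,v/5.4+205)
W=lambda u,v:(u/5+240,v/5+188)
print(c['eye'],d['eye'],RM(d)[:,2])
for a,b in[((78,292),(225,126)),((150,253),(112,126)),((114,272),(168.5,126))]:
    pass
print(tri([c,d],[Z(78,292),W(112,128)]),tri([c,d],[Z(150,253),W(225,128)]),tri([c,d],[Z(114,272),W(168.5,128)]))
F=[onz(d,*W(*p),6) for p in((40,35),(328,35))];print(F,np.linalg.norm(F[0]-F[1]),np.degrees(np.arctan2(*(F[0]-F[1])[1::-1])))
for z in (140,150,160,170):
  a,b=onz(d,*W(112,128),z),onz(d,*W(225,128),z);print(z,a,b,np.linalg.norm(a-b))
im,_=load('scene0');x=im[170:215,240:280];cv2.imwrite('pics/s_z2.png',cv2.resize(x,None,fx=13,fy=13,interpolation=cv2.INTER_CUBIC))
g=load('w2')[0][188:245,240:315].astype(float);g=np.clip((g-225)*8,0,255).astype('uint8');cv2.imwrite('pics/w2g.png',cv2.resize(g,None,fx=8,fy=8,interpolation=cv2.INTER_CUBIC))
```

```text
[388.4  66.4 470.8] [483.6 130.9 375.5] [-0.1  0.3 -0.9]
(array([486.2, 212. , 157.4]), [np.float64(0.18973319349960868), np.float64(0.18973319349955772)]) (array([468.8, 210.7, 154.6]), [np.float64(0.08961580200344917), np.float64(0.08961580200341943)]) (array([477.5, 211.5, 155.6]), [np.float64(0.178644924089402), np.float64(0.17864492408939084)])
[array([509.2, 246.1,   6. ]), array([436.3, 235.8,   6. ])] 73.62060711157548 8.04227470820027
140 [486.4 218.7 140. ] [467.7 216.1 140. ] 18.80511567959544
150 [486.2 215.  150. ] [468.4 212.5 150. ] 18.006601223450932
160 [486.1 211.2 160. ] [469.1 208.8 160. ] 17.208086767306426
170 [486.  207.5 170. ] [469.8 205.2 170. ] 16.40957231116198
```

View pics/s_z2.png

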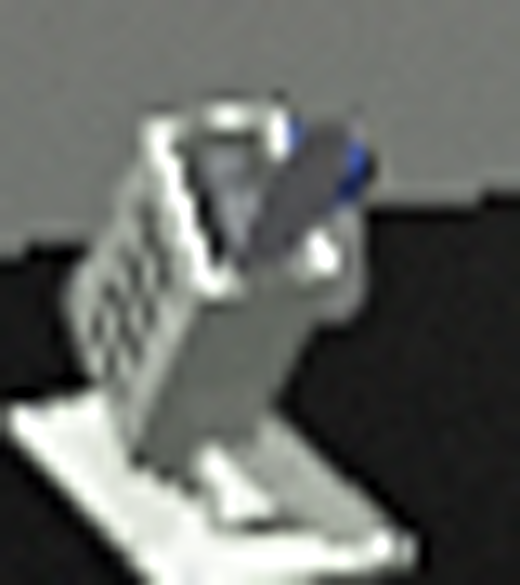

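View pics/w2g.png

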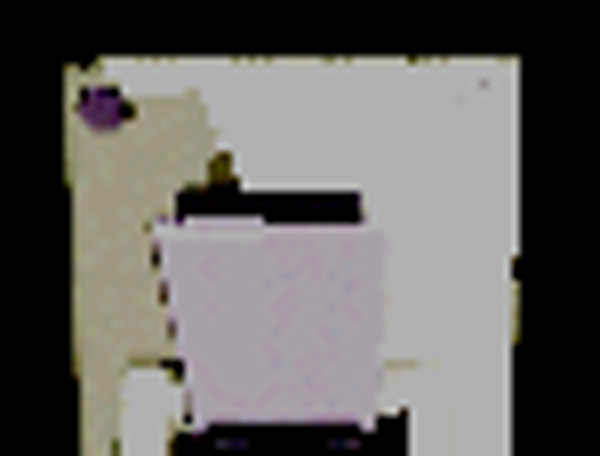

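```bash
python3 -c "
from h import *
print(arm.get_state()['tcp_pos'])"; python3 -m jog '[[[0.1,0.6,-2.9],0],[[0.1,0.6,-2.9],0],[[0.1,0.6,-2.9],0],[[0,0.7,-2.5],0],[[0,0,0],0],[[0,0,0],0]]'
```

```text
[470.213771   214.41569214 258.98811931]
clock: 3.92
tcp_pos: [473.3, 238.5, 150.1]
tool_rot: [0.001, 0.754, -0.657, -0.0]
wrist_force: [-0.1, -0.3, 1.0]
grip_width: 85.6
```

```bash
python3 -m jog '[[[0,0.2,-1.0],0],[[0,0,-1.0],0],[[0,0,0],0]]'; python3 -c "
from h import *
print(arm.get_state()['tcp_pos']); im,c=snap('wrist','w3');print(proj(c,[473.3,240.6,119.5]),proj(c,[477.5,212,154]))
snap('scene','s3')
im,_=load('s3');x=im[140:240,210:310];cv2.imwrite('pics/s3z.png',cv2.resize(x,None,fx=6,fy=6,interpolation=cv2.INTER_CUBIC))"
```

```text
clock: 4.17
tcp_pos: [474.4, 241.1, 129.9]
tool_rot: [0.0, 0.754, -0.656, 0.0]
wrist_force: [-0.5, -0.0, -1.5]
grip_width: 85.4
[474.43822554 241.10144156 129.92469069]
[285.16944211 284.70377199] [285.560696   269.92977933]
```

View pics/w3.png

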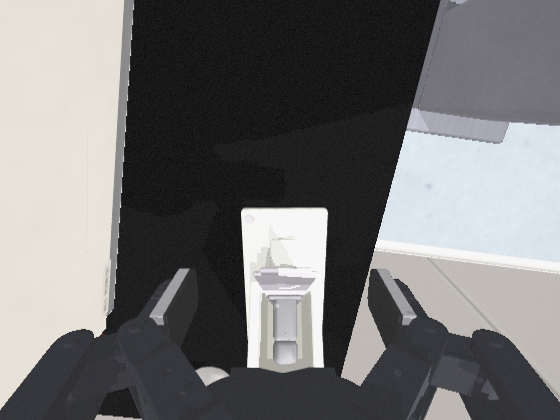

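View pics/s3z.png

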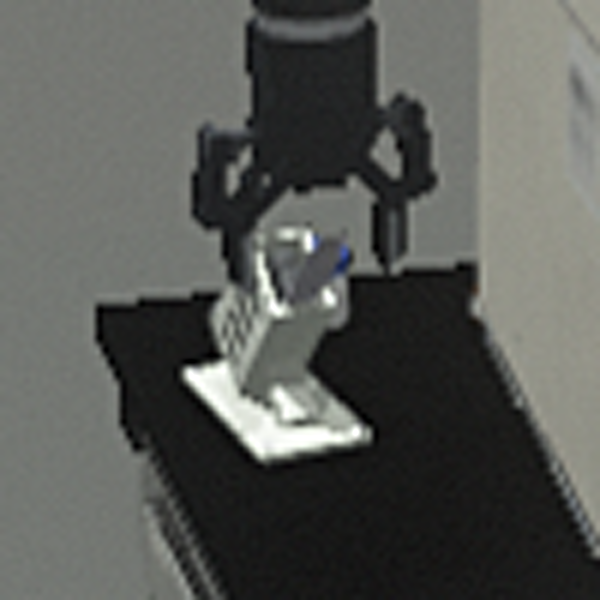

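```bash
python3 -m jog '[[[0,0,0],0],[[0,0,0],0],[[0,0,0],0],[[0,0,0],0],[[0,0,0],0],[[0,0,0],0],[[0,0,0],0],[[0,0,0],0]]' 255 60;  python3 -c "
from h import *
snap('wrist','w4')"
```

```text
clock: 4.93
tcp_pos: [474.5, 241.5, 130.7]
tool_rot: [-0.0, 0.755, -0.656, 0.0]
wrist_force: [-1.2, 0.3, 2.1]
grip_width: 21.7
```

View pics/w4.png

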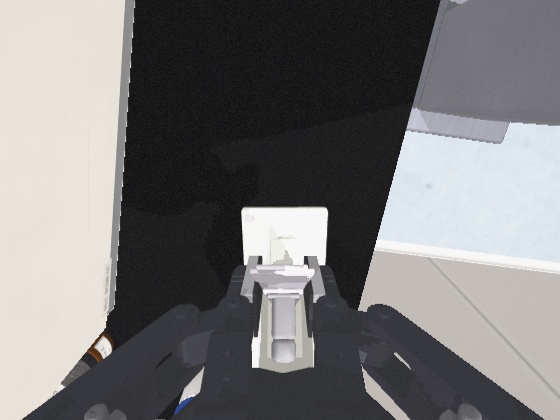

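```bash
python3 -m jog '[[[0.05,-0.32,0.38],0],[[0.1,-0.64,0.77],0],[[0.14,-0.96,1.15],0],[[0.14,-0.96,1.15],0],[[0.14,-0.96,1.15],0],[[0.14,-0.96,1.15],0],[[0.14,-0.96,1.15],0],[[0.14,-0.96,1.15],0]]';  python3 -c "
from h import *
snap('wrist','w5');snap('scene','s5')
im,_=load('s5');x=im[140:240,210:310];cv2.imwrite('pics/s5z.png',cv2.resize(x,None,fx=6,fy=6,interpolation=cv2.INTER_CUBIC))"
```

```text
clock: 5.65
tcp_pos: [484.8, 172.6, 212.5]
tool_rot: [-0.0, 0.754, -0.656, 0.001]
wrist_force: [0.1, -0.4, -1.6]
grip_width: 21.9
```

View pics/w5.png

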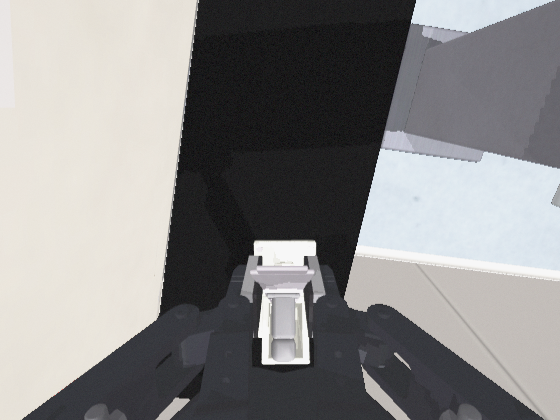

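View pics/s5z.png

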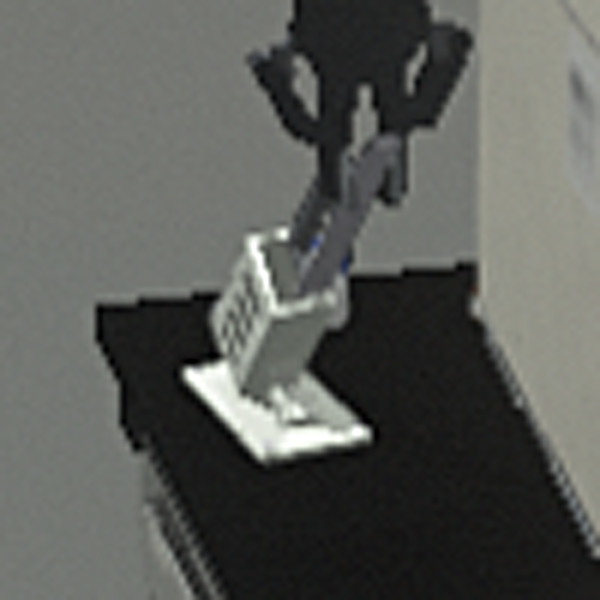

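```bash
python3 -m jog '[[[0.14,-0.96,1.15],0],[[0.14,-0.96,1.15],0],[[-0.3,-1.5,0],-3],[[-0.5,-1.4,-1.2],-3],[[-0.5,-1.0,-2.2],-3.1],[[-0.5,0,-2.6],-3.1],[[0,0,-2.6],0],[[0,0,-0.5],0]]';  python3 -c "
from h import *
print(arm.get_state()['tcp_pos']);snap('wrist','w6');snap('scene','s6')
im,_=load('s6');x=im[140:260,200:320];cv2.imwrite('pics/s6z.png',cv2.resize(x,None,fx=5,fy=5,interpolation=cv2.INTER_CUBIC))"
```

```text
clock: 6.42
tcp_pos: [465.9, 114.9, 138.3]
tool_rot: [-0.004, -0.681, 0.733, 0.002]
wrist_force: [-1.4, -0.1, -1.3]
grip_width: 22.0
[465.91526531 114.91248133 138.33651686]
```

View pics/w6.png

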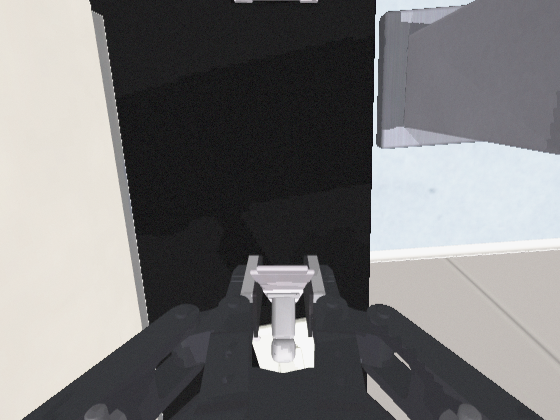

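View pics/s6z.png

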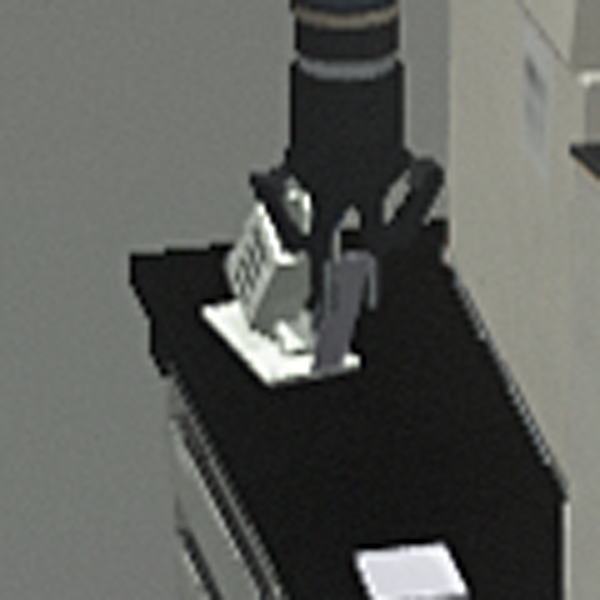

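```bash
python3 -m jog '[[[0,0,-1.0],0],[[0,0,-0.6],0],[[0,0,-0.4],0],[[0,0,-0.3],0],[[0,0,0],0]]'; python3 -c "
from h import *
s=arm.get_state();print(s['wrist_force'],s['wrist_torque'])"
```

```text
clock: 6.93
tcp_pos: [469.1, 116.2, 119.5]
tool_rot: [-0.0, -0.681, 0.732, 0.0]
wrist_force: [-0.6, -1.1, -2.0]
grip_width: 21.7
[-0.5628666  -1.12419722 -2.00989568] [ 0.00342401  0.03653539 -0.00275334]
```

```bash
python3 -m jog '[[[0,0,-0.3],0],[[0,0,-0.3],0],[[-0.05,-0.67,-0.66],0],[[-0.05,-0.67,-0.66],0],[[-0.05,-0.58,-0.74],0],[[-0.05,-0.58,-0.74],0],[[0,0,0],0]]';  python3 -c "
from h import *
s=arm.get_state();print(s['wrist_force'],s['wrist_torque']);snap('wrist','w7');snap('scene','s7')
im,_=load('s7');x=im[140:260,200:320];cv2.imwrite('pics/s7z.png',cv2.resize(x,None,fx=5,fy=5,interpolation=cv2.INTER_CUBIC))"
```

```text
clock: 7.52
tcp_pos: [467.5, 89.5, 85.6]
tool_rot: [-0.0, -0.68, 0.733, -0.001]
wrist_force: [0.1, -2.6, 5.3]
grip_width: 21.7
[ 0.09997104 -2.63785588  5.33319537] [ 0.06848235 -0.11257342 -0.03908553]
```

View pics/w7.png

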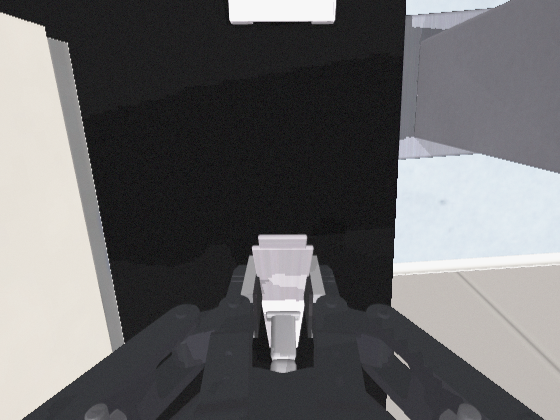

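View pics/s7z.png

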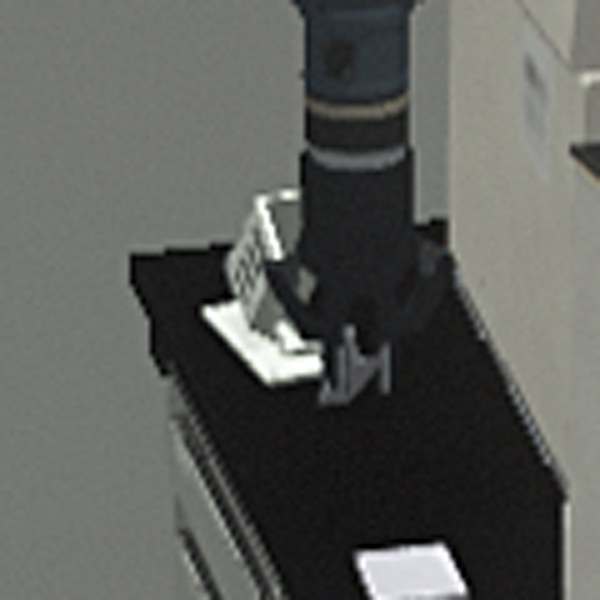

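Contact is made (5 N), and the blade is pivoting in the pads as planned; the tip edge is now seen higher in the picture (about row 237). Continuing the arc.

```bash
python3 -m jog '[[[-0.04,-0.47,-0.82],0],[[-0.04,-0.47,-0.82],0],[[-0.03,-0.36,-0.87],0],[[-0.03,-0.36,-0.87],0],[[-0.02,-0.23,-0.91],0],[[-0.01,-0.2,-0.7],0],[[0,0,0],0]]';  python3 -c "
from h import *
s=arm.get_state();print(s['wrist_force'],s['wrist_torque']);snap('wrist','w8');snap('scene','s8')
im,_=load('s8');x=im[140:260,200:320];cv2.imwrite('pics/s8z.png',cv2.resize(x,None,fx=5,fy=5,interpolation=cv2.INTER_CUBIC))"
```

```text
clock: 8.2
tcp_pos: [465.1, 69.3, 34.9]
tool_rot: [-0.001, -0.68, 0.733, 0.0]
wrist_force: [-0.3, -2.8, 4.2]
grip_width: 21.6
[-0.33374156 -2.77707201  4.17557084] [-0.19011718 -0.13791587 -0.04776318]
```

View pics/w8.png

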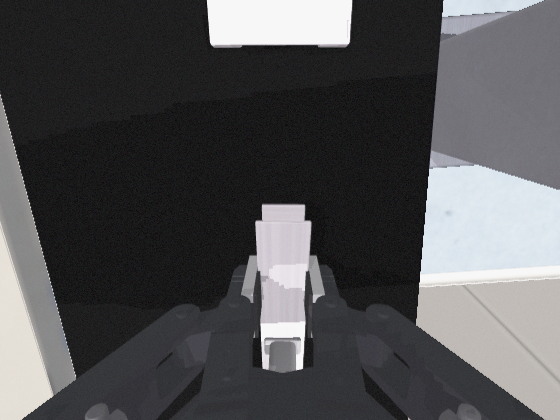

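View pics/s8z.png

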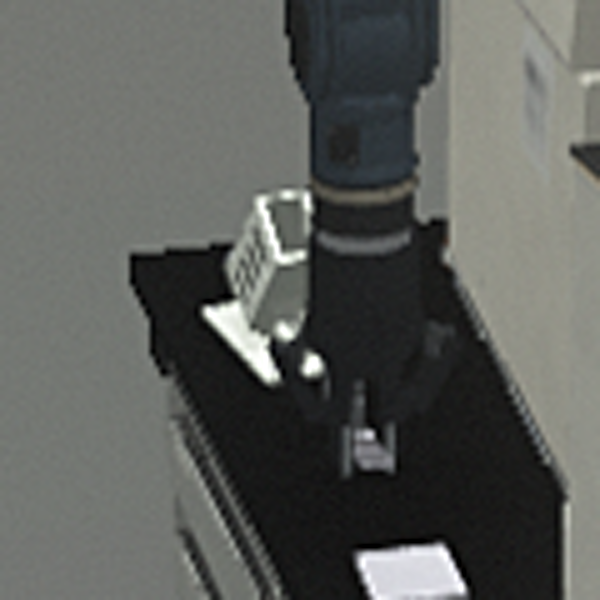

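```bash
python3 -m jog '[[[0,-0.05,-0.5],0],[[0,0,-0.2],0],[[0,0,0],0]]' && python3 -m jog '[[[0,0,0],0],[[0,0,0],0],[[0,0,0.2],0],[[0,0,0.5],0],[[0,0,1.5],0],[[0,0,3],0],[[0,0,3],0]]' 60;  python3 -c "
from h import *
s=arm.get_state();print(s['wrist_force'],s['wrist_torque'],s['tcp_pos']);snap('wrist','w9');snap('scene','s9')
im,_=load('s9');x=im[140:260,200:320];cv2.imwrite('pics/s9z.png',cv2.resize(x,None,fx=5,fy=5,interpolation=cv2.INTER_CUBIC))"
```

```text
clock: 8.55
tcp_pos: [465.6, 69.8, 28.9]
tool_rot: [0.0, -0.681, 0.733, -0.0]
wrist_force: [-0.2, -2.6, 3.1]
grip_width: 21.5
clock: 9.13
tcp_pos: [463.8, 69.9, 110.5]
tool_rot: [-0.001, -0.681, 0.732, 0.002]
wrist_force: [1.3, -0.5, 1.1]
grip_width: 65.3
[ 1.26584896 -0.54600795  1.05771219] [ 0.10469088 -0.05917118  0.01248863] [463.77489438  69.90678351 110.51220594]
```

View pics/w9.png

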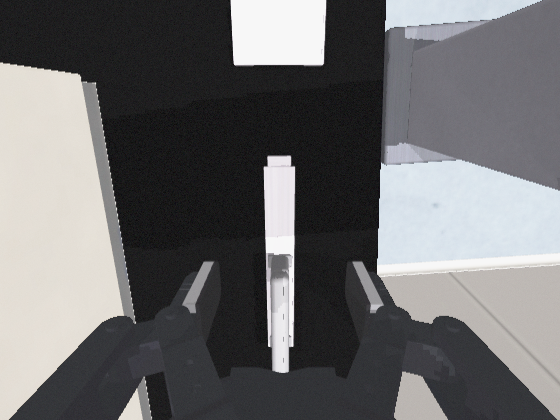

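View pics/s9z.png

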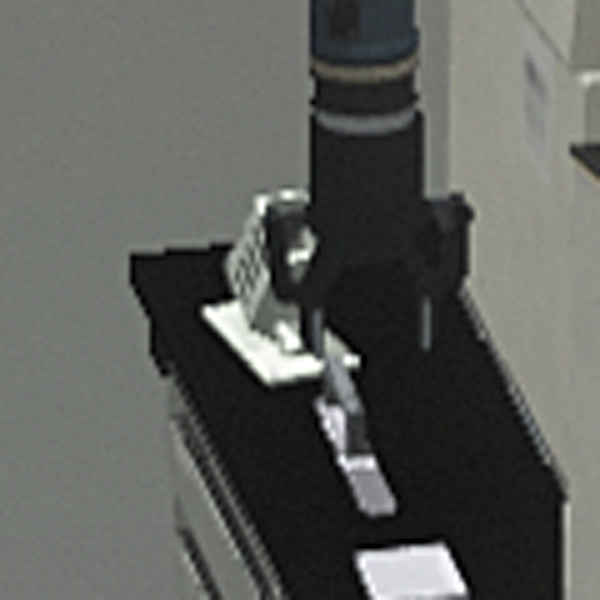

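Run:
```python
from h import *
t,c=load('w9'); 
cv2.imwrite('pics/w9z.png',cv2.resize(t[150:270,235:325],None,fx=6.6,fy=5,interpolation=cv2.INTER_CUBIC)[:600])
cv2.imwrite('pics/w9y.png',cv2.resize(t[240:390,240:320],None,fx=4,fy=4,interpolation=cv2.INTER_CUBIC))
cv2.imwrite('pics/w9h.png',cv2.resize(t[0:75,220:340],None,fx=6,fy=6,interpolation=cv2.INTER_CUBIC))
```

```text
(no output)
```

View pics/w9z.png

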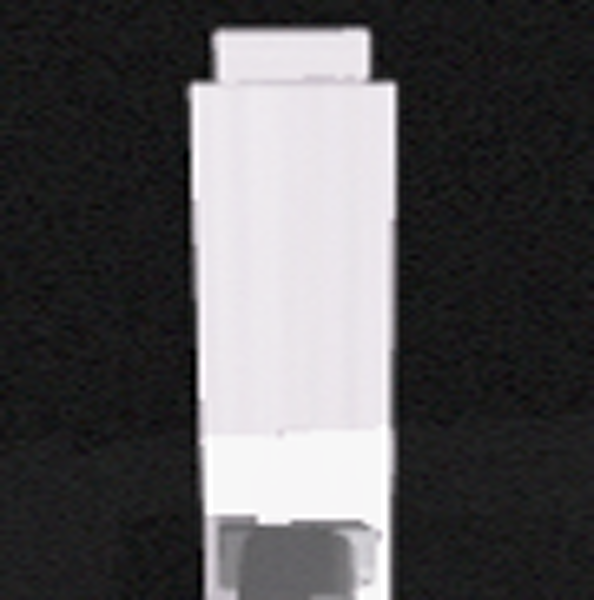

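View pics/w9y.png

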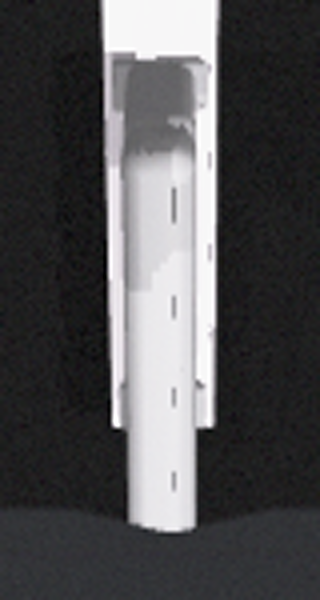

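View pics/w9h.png

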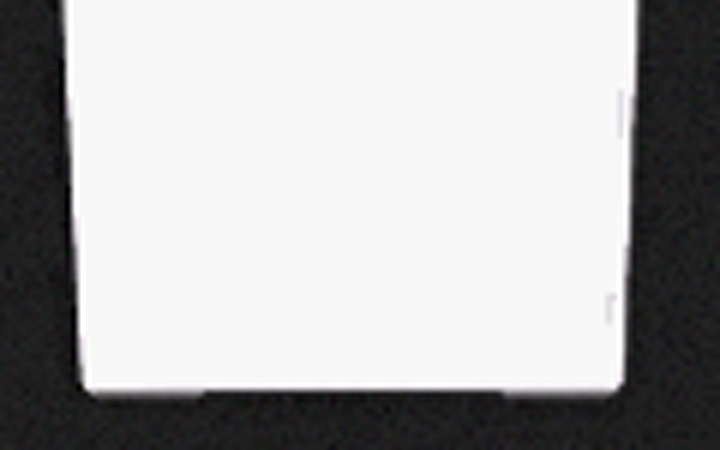

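Run:
```python
from h import *
np.set_printoptions(precision=1,suppress=True)
_,c=load('w9')
Z=lambda u,v:(u/6.6+235,v/5+150); Y=lambda u,v:(u/4+240,v/4+240); H=lambda u,v:(u/6+220,v/6)
tip=onz(c,*Z(291.5,30),2); fl,fr=onz(c,*Z(191,84),2),onz(c,*Z(395,84),2)
tail=onz(c,*Y(163.5,428),2); hb=onz(c,*Y(161,528),37); hf=onz(c,*Y(160,140),40)
print('tip',tip,'front',fl,fr,np.linalg.norm(fl-fr),'tail',tail,np.linalg.norm(tip-tail)); 
m=(fl+fr)/2
ax=(tail-tip);ax/=np.linalg.norm(ax);print('axis yaw',np.degrees(np.arctan2(ax[1],ax[0])), 'origin',tip+130*ax,'handle ends',hb,hf, np.linalg.norm(hb-hf),(hb+hf)/2)
a,b=onz(c,*H(82,390),8),onz(c,*H(624,390),8);print('holder end',a,b,np.linalg.norm(a-b),np.degrees(np.arctan2(*(a-b)[1::-1])),(a+b)/2)
s1,s2=onz(c,*H(64,10),8),onz(c,*H(637,10),8);print(s1,s2,np.linalg.norm(s1-s2), [np.degrees(np.arctan2(*(q-p)[1::-1])) for p,q in((s1,a),(s2,b))])
n1,n2=onz(c,*H(203,393),5),onz(c,*H(503,393),5);print('notch',n1,n2,np.linalg.norm(n1-n2))
print(arm.get_state()['tcp_pos'])
```

```text
tip [462.7  21.9   2. ] front [474.9  29.2   2. ] [451.5  30.9   2. ] 23.54209636377697 tail [474.9 202.8   2. ] 181.35981363839224
axis yaw 86.14568620128367 origin [471.5 151.6   2. ] handle ends [474.8 195.4  37. ] [467.9 101.   40. ] 94.62779330579107 [471.4 148.2  38.5]
holder end [488.3 -41.7   8. ] [428.2 -37.4   8. ] 60.21918101910338 -4.138819414972897 [458.2 -39.5   8. ]
[485.6 -77.7   8. ] [425.9 -73.4   8. ] 59.89904791974118 [np.float64(85.77263908334709), np.float64(86.28075801420108)]
notch [475.1 -40.8   5. ] [441.4 -38.3   5. ] 33.80052645225225
[469.4  70.  117. ]
```

```bash
python3 -m jog '[[[0.1,2.7,0],0],[[0.1,2.7,0],0],[[0,2.7,-1.2],0],[[0,0,-2.6],0],[[0,0,-2.6],0],[[0,0,-1.3],0],[[0,0,0],0]]'; python3 -c "
from h import *
s=arm.get_state();print(s['wrist_force'],s['tcp_pos']);snap('wrist','w10')"
```

```text
clock: 9.82
tcp_pos: [463.4, 150.5, 29.5]
tool_rot: [-0.004, -0.681, 0.732, 0.002]
wrist_force: [-1.0, -0.8, -0.4]
grip_width: 65.2
[-1.02210785 -0.8320024  -0.44533003] [463.44290271 150.45691541  29.46182257]
```

View pics/w10.png

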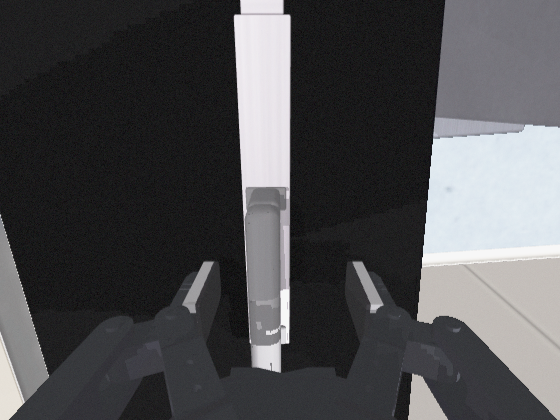

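```bash
python3 -m jog '[[[0,0,0],0]]'; python3 -m jog '[[[0,0,0],0]]'
```

```text
clock: 9.95
tcp_pos: [467.5, 150.8, 34.2]
tool_rot: [-0.0, -0.681, 0.733, 0.0]
wrist_force: [-0.0, 0.3, 0.3]
grip_width: 65.3
clock: 10.03
tcp_pos: [468.7, 150.9, 35.4]
tool_rot: [0.001, -0.681, 0.733, -0.001]
wrist_force: [-0.2, -0.2, 0.8]
grip_width: 65.2
```

```bash
python3 -m jog '[[[0,0,0],0],[[0,0,0],0],[[0,0,0],0]]'
```

```text
clock: 10.28
tcp_pos: [468.3, 150.8, 35.0]
tool_rot: [0.001, -0.681, 0.733, -0.001]
wrist_force: [-0.5, -0.4, 0.1]
grip_width: 65.5
```

```bash
python3 -m jog '[[[0.3,0,0.3],0],[[0,0,0],0],[[0,0,0],0]]' && python3 -m jog '[[[0,0,0],0],[[0,0,0],0],[[0,0,0],0],[[0,0,0],0],[[0,0,0],0],[[0,0,0],0],[[0,0,0],0]]' 255 110;  python3 -c "
from h import *
snap('wrist','w11')"
```

```text
clock: 10.53
tcp_pos: [471.1, 150.7, 37.5]
tool_rot: [0.0, -0.681, 0.733, -0.0]
wrist_force: [-0.4, -0.2, -0.1]
grip_width: 65.4
clock: 11.12
tcp_pos: [470.5, 150.7, 36.9]
tool_rot: [0.0, -0.681, 0.733, -0.0]
wrist_force: [0.5, 0.6, -0.3]
grip_width: 12.5
```

View pics/w11.png

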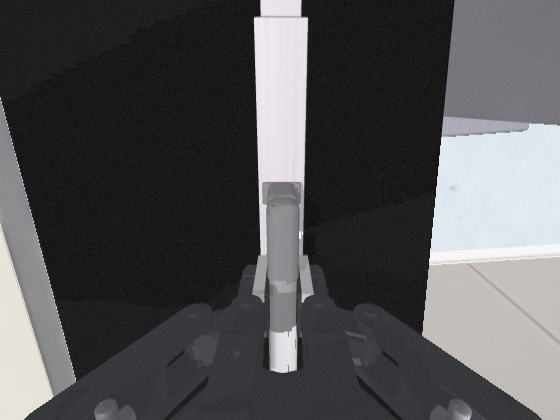

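```bash
python3 -m jog '[[[0,0,0.15],0],[[0,0,0],0],[[0,0,0],0]]'; python3 -m jog '[[[-0.07,-1,0],0],[[-0.11,-1.5,0],0],[[-0.11,-1.5,0],0],[[-0.07,-1,0],0],[[0,0,0],0],[[0,0,0],0]]';  python3 -c "
from h import *
s=arm.get_state();print(s['wrist_force'],s['tcp_pos'],s['wrist_torque']);snap('wrist','w12');snap('scene','s12')
im,_=load('s12');x=im[190:280,240:330];cv2.imwrite('pics/s12z.png',cv2.resize(x,None,fx=6.6,fy=6.6,interpolation=cv2.INTER_CUBIC))"
```

```text
clock: 11.42
tcp_pos: [470.3, 150.7, 38.2]
tool_rot: [-0.0, -0.681, 0.733, 0.0]
wrist_force: [-0.4, 1.4, -1.5]
grip_width: 12.1
clock: 11.92
tcp_pos: [466.9, 100.2, 38.4]
tool_rot: [0.0, -0.68, 0.733, 0.0]
wrist_force: [0.2, 0.2, -1.9]
grip_width: 12.0
[ 0.20807249  0.20635983 -1.86312667] [466.85216237 100.19117485  38.3806646 ] [-0.02854567 -0.02681348  0.03207273]
```

View pics/w12.png

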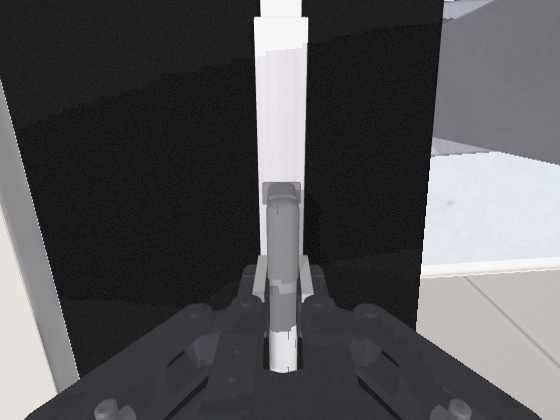

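View pics/s12z.png

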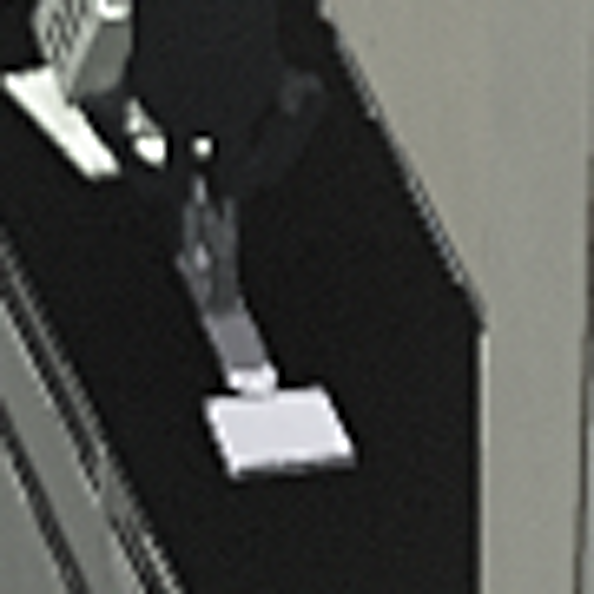

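```bash
python3 -m jog '[[[-0.05,-0.7,0],0],[[-0.05,-0.7,0],0],[[-0.05,-0.7,0],0],[[-0.03,-0.5,0],0],[[0,0,0],0],[[0,0,0],0]]';  python3 -c "
from h import *
s=arm.get_state();print(s['wrist_force'],s['tcp_pos'],s['wrist_torque']);snap('scene','s13')
im,_=load('s13');x=im[190:280,240:330];cv2.imwrite('pics/s13z.png',cv2.resize(x,None,fx=6.6,fy=6.6,interpolation=cv2.INTER_CUBIC))"
```

```text
clock: 12.52
tcp_pos: [465.1, 74.4, 38.4]
tool_rot: [0.0, -0.68, 0.733, 0.0]
wrist_force: [-0.1, 0.0, -1.7]
grip_width: 12.1
[-0.11491232  0.00326501 -1.65012649] [465.1052735   74.3509719   38.41849731] [-0.00048153 -0.03153954 -0.0429948 ]
```

View pics/s13z.png

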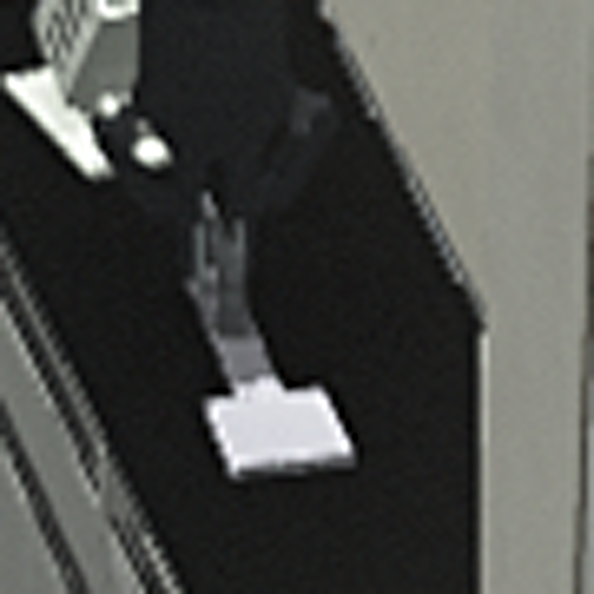

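```bash
python3 -m jog '[[[-0.03,-0.5,0],0],[[-0.03,-0.5,0],0],[[0,0,0],0],[[0,0,0],0]]';  python3 -c "
from h import *
s=arm.get_state();print(s['wrist_force'],s['tcp_pos'],s['wrist_torque']);snap('scene','s14')
im,_=load('s14');x=im[190:280,240:330];cv2.imwrite('pics/s14z.png',cv2.resize(x,None,fx=6.6,fy=6.6,interpolation=cv2.INTER_CUBIC))"
```

```text
clock: 12.9
tcp_pos: [464.5, 64.5, 38.4]
tool_rot: [0.0, -0.68, 0.733, 0.0]
wrist_force: [-0.5, -0.9, -0.4]
grip_width: 12.2
[-0.49010732 -0.85021285 -0.44150585] [464.47513032  64.46175045  38.41000897] [-0.01964082  0.02625522 -0.02684699]
```

View pics/s14z.png

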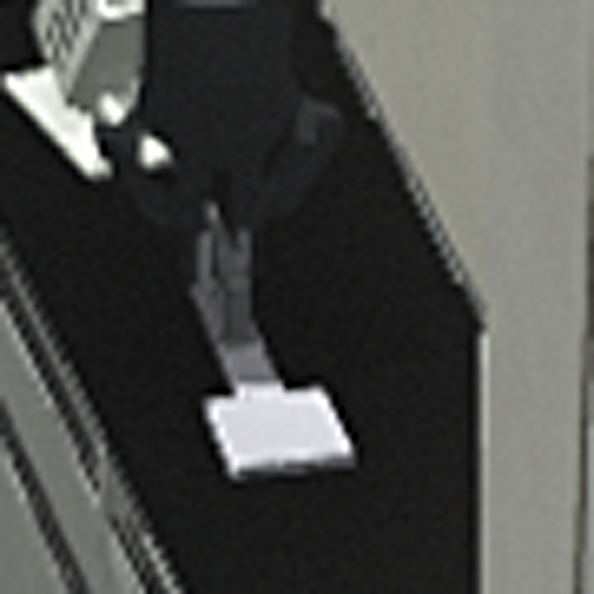

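```bash
python3 -m jog '[[[0,0,0.15],0],[[-0.01,-0.07,0.33],0],[[-0.01,-0.07,0.34],0],[[-0.01,-0.13,0.32],0],[[-0.01,-0.13,0.32],0],[[0,0,0],0],[[0,0,0],0]]';  python3 -c "
from h import *
s=arm.get_state();print(s['wrist_force'],s['tcp_pos'],s['wrist_torque']);snap('scene','s15')
im,_=load('s15');x=im[190:280,240:330];cv2.imwrite('pics/s15z.png',cv2.resize(x,None,fx=6.6,fy=6.6,interpolation=cv2.INTER_CUBIC))"
```

```text
clock: 13.53
tcp_pos: [464.5, 60.7, 53.4]
tool_rot: [0.0, -0.681, 0.733, -0.0]
wrist_force: [0.4, 0.1, -1.5]
grip_width: 12.3
[ 0.38853755  0.13269866 -1.52228184] [464.45473053  60.68155192  53.43736645] [ 0.17315706 -0.01664253  0.02189165]
```

View pics/s15z.png

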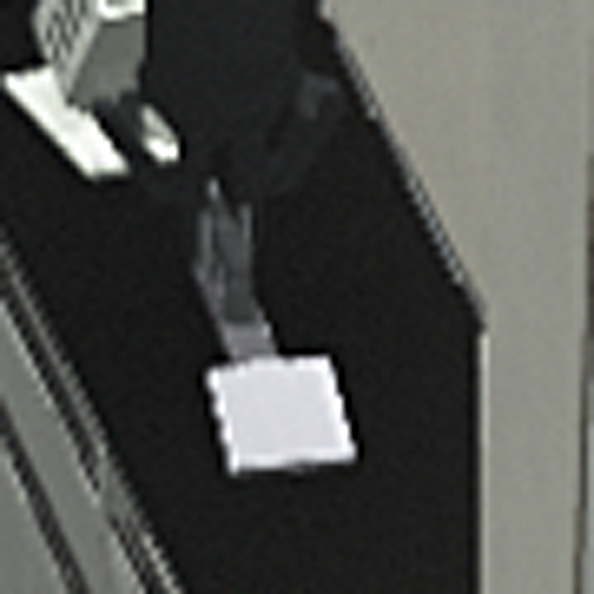

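```bash
python3 -m jog '[[[-0.01,-0.18,0.29],0],[[-0.01,-0.18,0.29],0],[[-0.02,-0.23,0.25],0],[[-0.02,-0.23,0.25],0],[[-0.02,-0.27,0.21],0],[[-0.02,-0.27,0.21],0],[[0,0,0],0],[[0,0,0],0]]';  python3 -c "
from h import *
s=arm.get_state();print(s['wrist_force'],s['tcp_pos'],s['wrist_torque']);snap('scene','s16')
im,_=load('s16');x=im[190:280,240:330];cv2.imwrite('pics/s16z.png',cv2.resize(x,None,fx=6.6,fy=6.6,interpolation=cv2.INTER_CUBIC))"
```

```text
clock: 14.25
tcp_pos: [463.3, 46.9, 68.3]
tool_rot: [0.0, -0.681, 0.733, -0.0]
wrist_force: [0.7, -0.3, -0.9]
grip_width: 12.4
[ 0.70064826 -0.27525309 -0.94971472] [463.34510746  46.93043415  68.32860503] [0.19454842 0.01959478 0.0577235 ]
```

View pics/s16z.png

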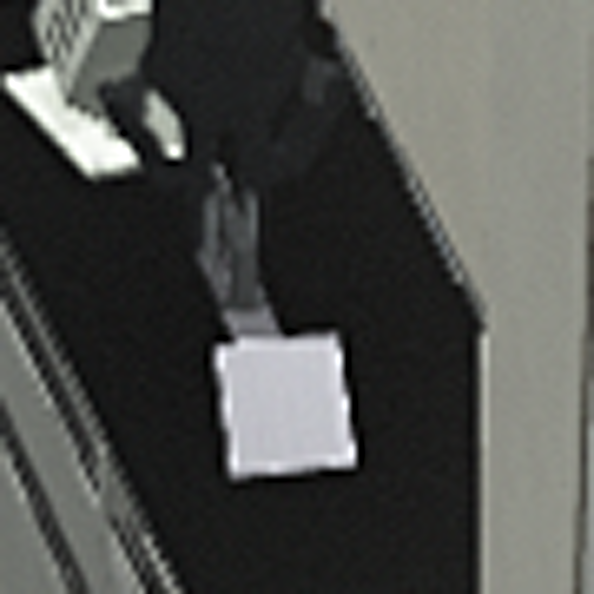

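```bash
python3 -m jog '[[[-0.02,-0.3,0.16],0],[[-0.02,-0.3,0.16],0],[[-0.02,-0.33,0.11],0],[[-0.02,-0.33,0.1],0],[[0,0,0],0],[[0,0,0],0]]';  python3 -c "
from h import *
s=arm.get_state();print(s['wrist_force'],s['tcp_pos'],s['wrist_torque']);snap('scene','s17')
im,_=load('s17');x=im[190:280,240:330];cv2.imwrite('pics/s17z.png',cv2.resize(x,None,fx=6.6,fy=6.6,interpolation=cv2.INTER_CUBIC))"
```

```text
clock: 14.8
tcp_pos: [462.5, 34.2, 73.5]
tool_rot: [0.0, -0.68, 0.733, -0.0]
wrist_force: [-0.3, 0.5, -1.4]
grip_width: 12.0
[-0.29213381  0.46225507 -1.39009987] [462.48800338  34.18224834  73.49655748] [ 0.04930417 -0.10039155  0.0275869 ]
```

View pics/s17z.png

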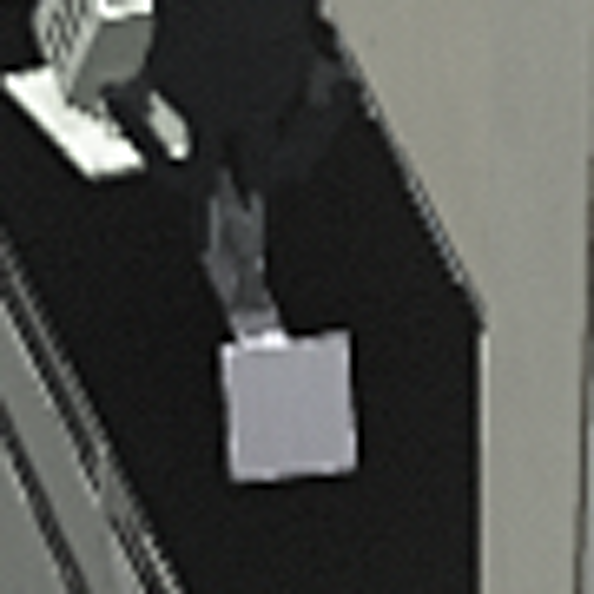

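```bash
python3 -m jog '[[[-0.02,-0.34,0.05],0],[[-0.02,-0.34,0.04],0],[[-0.02,-0.25,0],0],[[0,0,0],0],[[0,0,0],0],[[0,0,0],0]]';  python3 -c "
from h import *
s=arm.get_state();print(s['wrist_force'],s['tcp_pos'],s['wrist_torque']);snap('scene','s18')
im,_=load('s18');x=im[190:280,240:330];cv2.imwrite('pics/s18z.png',cv2.resize(x,None,fx=6.6,fy=6.6,interpolation=cv2.INTER_CUBIC))"
```

```text
clock: 15.35
tcp_pos: [461.7, 25.2, 74.2]
tool_rot: [0.0, -0.681, 0.733, 0.0]
wrist_force: [-0.5, 0.4, -0.9]
grip_width: 12.3
[-0.47666432  0.44103046 -0.89777572] [461.67032716  25.15093115  74.19809043] [-0.00987441 -0.01095903 -0.04544473]
```

View pics/s18z.png

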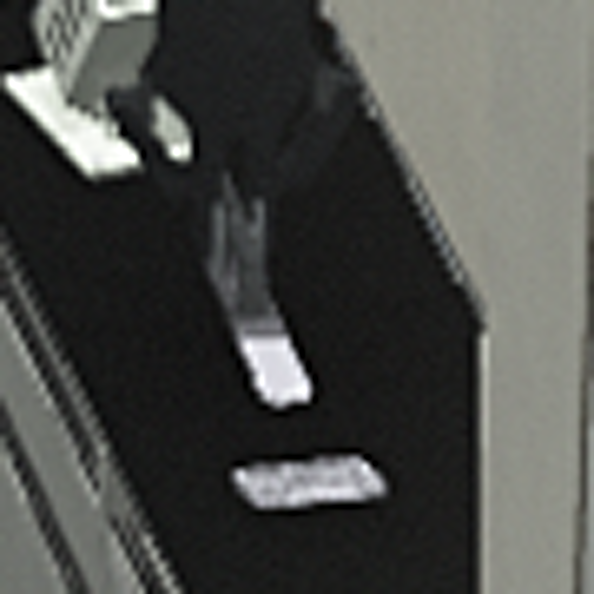

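```bash
python3 -m jog '[[[0.1,1.5,0],0],[[0.2,2.5,0],0],[[0.2,3,0],0],[[0.2,3,-0.6],0],[[0.18,2.5,-1.0],0],[[0,0,-1.0],0],[[0,0,-0.6],0],[[0,0,0],0]]'; python3 -m jog '[[[0,0,0],0],[[0,0,0],0],[[0,0,0],0]]'
```

```text
clock: 16.07
tcp_pos: [468.7, 149.8, 40.2]
tool_rot: [-0.002, -0.681, 0.732, 0.001]
wrist_force: [-1.2, -0.3, -1.0]
grip_width: 12.0
clock: 16.32
tcp_pos: [471.1, 149.5, 42.9]
tool_rot: [0.0, -0.68, 0.733, -0.0]
wrist_force: [0.5, -0.0, -0.7]
grip_width: 12.1
```

```bash
python3 -m jog '[[[0,0,-0.2],0],[[0,0,-0.2],0],[[0,0,-0.15],0],[[0,0,0],0],[[0,0,0],0],[[0,0,0],0]]'; python3 -c "
from h import *
snap('scene','s19')
im,_=load('s19');x=im[190:280,240:330];cv2.imwrite('pics/s19z.png',cv2.resize(x,None,fx=6.6,fy=6.6,interpolation=cv2.INTER_CUBIC))"
```

```text
clock: 16.82
tcp_pos: [470.8, 150.0, 36.9]
tool_rot: [0.0, -0.681, 0.733, -0.0]
wrist_force: [0.2, -1.3, -0.1]
grip_width: 11.9
```

View pics/s19z.png

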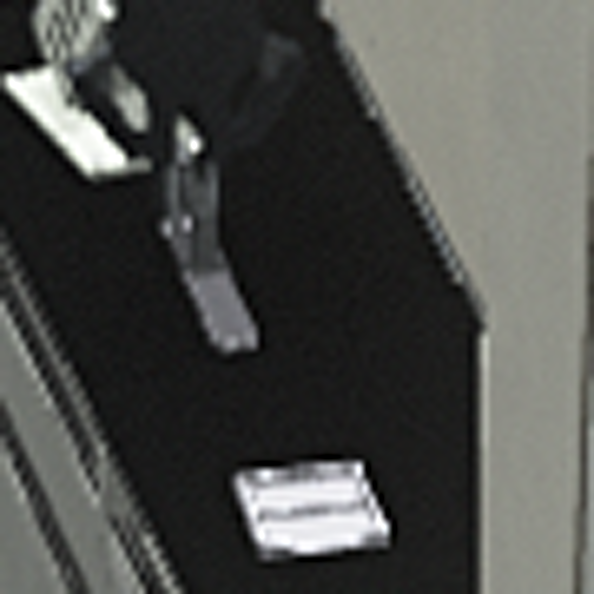

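```bash
python3 -m jog '[[[0,0,0],0],[[0,0,0],0],[[0,0,0],0],[[0,0,0],0],[[0,0,0.5],0],[[0,0,2],0],[[0,0,3],0],[[0,0,3],0]]' 90; python3 -m jog '[[[0,-1,3],0],[[0,-2,3],0],[[0,-2,3],0],[[0,-2,3],0],[[0,-2,0],0],[[0,0,0],0],[[0,0,0],0],[[0,0,0],0]]'; python3 -c "
from h import *
for n in('scene','top','wrist'): snap(n,n+'_end')
im,_=load('scene_end');x=im[170:270,230:330];cv2.imwrite('pics/s20z.png',cv2.resize(x,None,fx=6,fy=6,interpolation=cv2.INTER_CUBIC))
im,_=load('top_end');x=im[150:240,145:445];cv2.imwrite('pics/t20z.png',cv2.resize(x,None,fx=2.6,fy=2.6,interpolation=cv2.INTER_CUBIC))"
```

```text
clock: 17.53
tcp_pos: [469.2, 150.0, 121.7]
tool_rot: [-0.001, -0.681, 0.733, 0.001]
wrist_force: [0.5, 0.9, 0.3]
grip_width: 55.2
clock: 18.2
tcp_pos: [470.1, 60.5, 241.1]
tool_rot: [-0.0, -0.681, 0.733, 0.001]
wrist_force: [-0.3, 0.6, -0.8]
grip_width: 55.3
```

View pics/s20z.png

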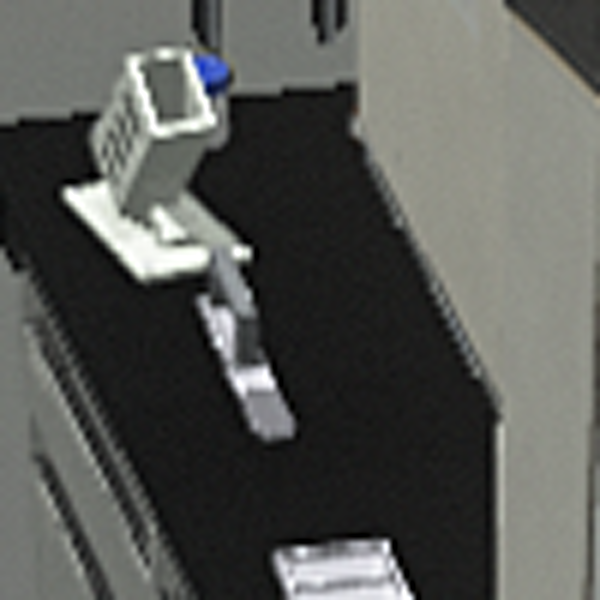

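View pics/t20z.png

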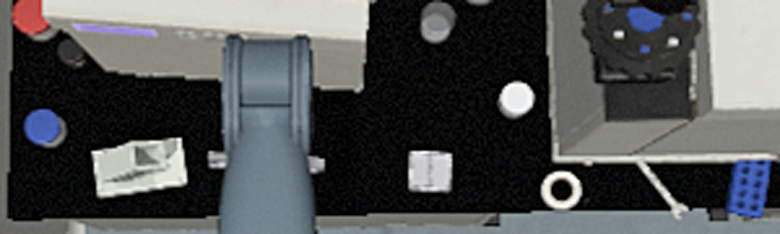

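View pics/wrist_end.png

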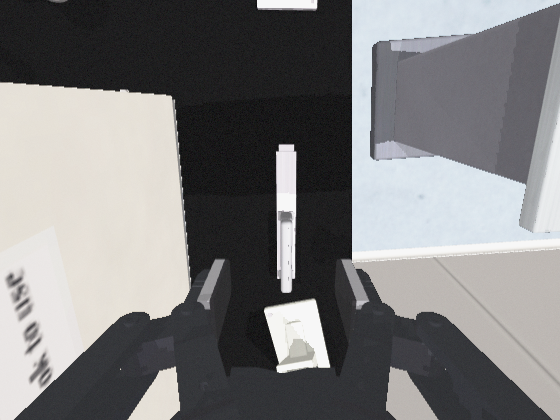

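Run:
```python
from h import *
np.set_printoptions(precision=1,suppress=True)
im,c=load('top_end'); b,_=load('top0')
m=(im[195:235,295:330].min(2)>110).astype('uint8')
n,l,st,ce=cv2.connectedComponentsWithStats(m);k=1+st[1:,4].argmax()
pts=np.argwhere(l==k)[:,::-1]+[295,195]; r=cv2.minAreaRect(pts.astype(np.float32)); print(r,onz(c,*r[0],8))
q=[onz(c,*p,8) for p in cv2.boxPoints(r)];print(np.array(q),np.linalg.norm(q[0]-q[1]),np.linalg.norm(q[1]-q[2]))
d=cv2.absdiff(im,b).max(2); 
for n,(u,v) in dict(septa=(162,199),pot=(343,188),tape=(361,223),spanner=(402,222)).items(): print(n,d[v-12:v+12,u-14:u+14].max())
e,w=load('wrist_end');print('lifter tip',onz(w,287,145,2))
s=load('scene_end')[0];cv2.imwrite('pics/s21z.png',cv2.resize(s[240:320,250:350],None,fx=6,fy=6,interpolation=cv2.INTER_CUBIC))
```

```text
((310.0, 215.5), (15.0, 16.0), 90.0) [ 450.5 -148.9    8. ]
[[ 481.9 -117.2    8. ]
 [ 480.7 -182.3    8. ]
 [ 419.4 -180.4    8. ]
 [ 420.5 -115.6    8. ]] 65.11429788535821 61.365532053415954
septa 23
pot 28
tape 84
spanner 87
lifter tip [461.8  22.1   2. ]
```

View pics/s21z.png

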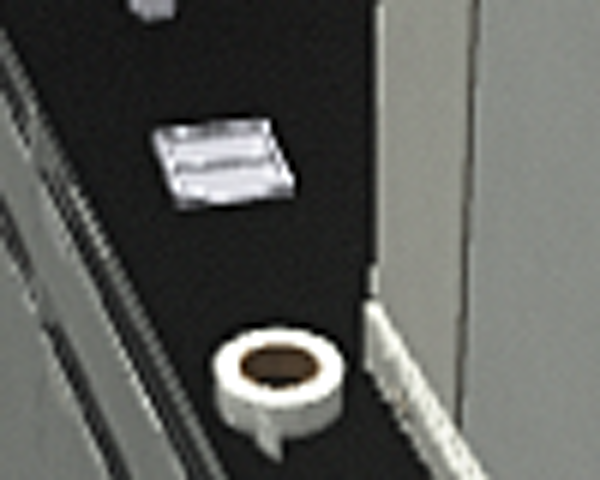

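Run:
```python
from h import *
def cen(im,x0,x1,y0,y1,t=100):
    m=im[y0:y1,x0:x1].min(2)>t; p=np.argwhere(m); return (p.mean(0)[::-1]+[x0,y0]).round(2),len(p)
a,b=load('top0')[0],load('top_end')[0]
print('tape',cen(a,350,373,212,234),cen(b,350,373,212,234))
s,e=load('scene0')[0],load('scene_end')[0]
print('tape s',cen(s,283,310,290,316),cen(e,283,310,290,316)); 
x=np.hstack([a[195:240,340:440],b[195:240,340:440]]);cv2.imwrite('pics/cmp.png',cv2.resize(x,None,fx=4,fy=4,interpolation=cv2.INTER_CUBIC))
```

```text
tape (array([360.94, 225.28]), 191) (array([360.9 , 225.23]), 214)
tape s (array([296.55, 303.83]), 204) (array([295.65, 304.15]), 262)
```

View pics/cmp.png

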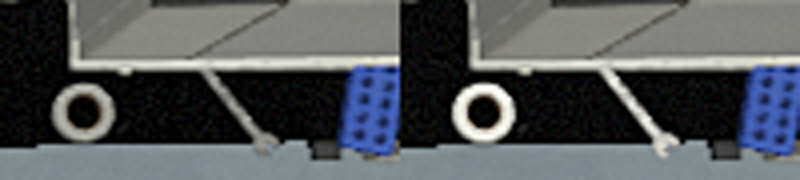

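The tape and spanner only look brighter because the arm's shadow has moved off them; their positions are unchanged. Handing in.

```bash
python3 -c "
from h import *
print(arm.get_state()['clock']); print(arm.sign_off())"
```

```text
18.35
the job is handed in; nothing more can be done
None
```

The holder now lies flat on the bench with its pockets facing up, and the job was handed in at 18.35 s.

- **Lifter out of the stand:** I pinched the blade, drew it about 135 mm out of the stand along its slope, laid it flat on the bench and let go. I then took it again by the handle.
- **Tipping:** I slid the blade about 25 mm through the notch and tipped the holder over its far edge. The edge stayed in place up to about 70°, and the holder then fell over by itself. The gripper stayed over 100 mm behind the blade tip throughout.
- **Lifter put down:** It lies flat with its tip at about (462, 22) mm, roughly 135 mm clear of the holder. The gripper is open and well above everything.
- **Last checks:** The holder's centre is at about (450, -149) mm. The tape and spanner looked different in a brightness check, but only because the arm's shadow had moved off them. All four bystanders are where they were.
- **One difference:** Tipping about a fixed edge would have put the holder's centre near y = -135 mm. The top view shows it about 13 mm beyond that, so it seems to have slid a little as it fell. I left it there.

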